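Set out a tower of biscuit tins on their display trays

ROBOT

A 7-joint arm with a two-finger parallel gripper is mounted at the origin on the work surface. World frame = base frame: x ahead of the robot, y to its left, z up, the work surface at z = 0. Lengths are in m, angles in rad, forces in N, time in s.
With the tool pointing down it reaches from about 0.35 to 0.9 m from the base axis. Payload 8.1 kg.
Tool frame: the origin (TCP) lies between the finger pads; the fingertips stand 11 mm ahead of it and the grasp point (between the pads) lies 8 mm behind it; z points along the fingers, y is the line along which they close (so a half turn about z gives the same grasp; the last joint's range is limited). The gripper opens to 92 mm and grips with 3 to 60 N. Pads are 19 mm wide; open, the fingers measure 130 mm over their backs; the gripper's body (75 mm by 190 mm) begins 47 mm behind the grasp point.
Start: joints at [1.128, 0.434, 0.025, 1.573, -0.012, 1.134, -0.075], TCP at [0.208, -0.589, 0.238] pointing down, gripper open.
Joint ranges: [-2.62, 2.62], [-0.44, 2.09], [-1.27, 1.32], [0.08, 2.57], [-1.32, 4.46], [0.12, 2], [-2.74, 2.74]. Speed limits (rad/s): [2.22, 2.22, 3.01, 3.01, 3.14, 3.14, 3.14].

INTERFACE

Orientations are given as a rotation vector (axis times angle).
In Python, from cell import observe, get_image, camera_params, sign_off gives the robot as it stands.
- The arm moves only by the shell command python3 -m pendant 'ROWS' [FORCE]. ROWS is JSON, one flat list of numbers, 7 for each row, row after row: the shift along the tool's x, y, z in m, then the turn, a rotation vector about the tool's x, y, z in rad, then the finger opening in m, from 0 to 0.0918. In form: [dx, dy, dz, rx, ry, rz, jaw, dx, dy, dz, rx, ry, rz, jaw, ...]. A call has 1 to 10 rows; each row shifts and turns the commanded pose from where the row before left it, along the tool's axes as they then stand; what a row does not reach is not made up. A row lasts 1/8 s, in which the tool goes at most 62.5 mm and 10.7 degrees, less where a joint would pass 70% of its speed; a pose out of reach is approached as far as the arm can. A call is refused whole if a number of a shift passes 0.0625 or a number of a turn 0.188, either way. A call with a gripper value outside its range is refused whole. The fingers move at their own pace and stop on an object; FORCE is the grip in N (left out, the last holds). Time passes only in rows, so rows that do not move let the fingers close. It gives the time, the measured TCP pose, the force, the opening and the grip force at its end, in the units of the state.
- observe(): the state, without advancing time (a new reading comes with each control period).
- get_image(name): name is "scene" or "top" or "wrist"; returns the picture (420x560x3 uint8, red, green, blue); there is no depth.
- camera_params(name): a dict with "intrinsics" (3x3 intrinsics, pixels), "dist" ([k1, k2, p1, p2, k3] as OpenCV has them; the pictures are not rectified), "eye" and "rotation" of the camera in the world; the wrist camera has in their place "T_tool_cam" (4x4, takes a point from camera to tool coordinates, whose origin is the TCP and whose axes are the flange's). Camera axes: x right, y down, z forward; pixel columns grow to the right and rows downward; lengths in m; the calibration is good to about 2 mm. A picture is of the moment at which its call begins: read the wrist's pose just before it. camera_params takes no time and is no camera call.
- sign_off(): hands the job in; it is judged then, once.
The state is a dict: "clock": time; "joints": joint angles; "dq": joint speeds; "joint_efforts": joint torques, N m; "position": TCP position; "ee_rot": TCP orientation; "force": force on the tool from outside, world axes, zero at the start; "ft_torque": the same for the moment, N m; "width": opening from 0.0 (shut) to 1.0 (fully open); "gripper_force": force on a finger pad.
Only numpy, scipy, OpenCV 4.12 (cv2) and the standard library are available. Lean on these libraries where they do the work, as an engineer would, in place of code of your own. Each camera call takes 0.05 s, during which the arm holds its last target. There are 200 camera calls.

TASK

The biscuit tins for the pastry counter have been left in one tower. Working from the top down, set each tin upright and flat inside the lip of the little black display tray that has its own shape and size (small round, larger round, square, oblong), with the square and oblong tins squared up with their trays. Do not tip a tin over, and leave the jam jar and the steel pastry cutter where they stand.

Things in the scene. Friction and masses are not known exactly. Their poses are not given: they have to be found in the camera images.
- small_tin_c (a point): centre (half-way up) of the small round tin, diameter 32 mm, height 50 mm, bare metal with a brass-coloured lid; on top of the tower at the start, standing on the larger round tin. z is its axis, up
- round_tin_c (a point): centre (half-way up) of the larger round tin, diameter 50 mm, height 44 mm, bare metal with a brass-coloured lid; second from the top, standing on the square tin. z is its axis, up
- square_tin_c (a point): centre (half-way up) of the square tin, 60 x 60 mm, height 46 mm, bare metal with a brass-coloured lid; x and y are square to its sides, z up. Third from the top, standing on the oblong tin, turned a little against it
- oblong_tin_c (a point): centre (half-way up) of the oblong tin, 66 mm along its x, 130 mm along its y, height 46 mm, bare metal with a brass-coloured lid; the bottom of the tower, standing on the counter. z up
- small_tray: fixed round black tray, paper-lined, the smallest: origin under its centre on the counter; inside diameter 52 mm, outside 62 mm; its floor is 3 mm and its lip 6 mm above the counter. For the small round tin
- round_tray: fixed round black tray, paper-lined: origin under its centre on the counter; inside diameter 70 mm, outside 80 mm; floor 3 mm and lip 6 mm above the counter. For the larger round tin
- square_tray: fixed square black tray, paper-lined: origin under its centre on the counter, x and y square to its sides; inside 80 x 80 mm, outside 90 x 90 mm; floor 3 mm and lip 6 mm above the counter. For the square tin
- oblong_tray: fixed oblong black tray, paper-lined: origin under its centre on the counter; inside 86 mm along its x, 150 mm along its y, outside 96 x 160 mm; floor 3 mm and lip 6 mm above the counter. For the oblong tin
- jam_jar_c (a point): centre of a loose amber glass jam jar with a white lid, diameter 57 mm, height 60 mm, standing among the trays; not to be moved
- cutter_c (a point): centre of a loose steel ring pastry cutter, diameter 54 mm, height 35 mm, standing on the counter; not to be moved
Mind the look-alikes: they are no part of the job. Leave any pink, purple or white look-alike of the part that bears small_tin_c alone.

How it is judged:
On the way, in this order (a step that is already met when the one before it is completed fails the run):
1. the small round tin stands flat inside its own tray (horizontal distance between small_tin_c and small_tray below 0.0115 m and z of small_tin_c in the frame of small_tray below 0.03 m and angle between small_tin_c's own z axis and vertical below 0.05 rad), for 0.2 s.
2. the larger round tin stands flat inside its own tray (horizontal distance between round_tin_c and round_tray below 0.0115 m and z of round_tin_c in the frame of round_tray below 0.027 m and angle between round_tin_c's own z axis and vertical below 0.05 rad), for 0.2 s.
3. the square tin stands flat inside its own tray (horizontal distance between square_tin_c and square_tray below 0.0155 m and z of square_tin_c in the frame of square_tray below 0.028 m and angle between square_tin_c's own z axis and vertical below 0.05 rad and (angle between the x axis of square_tin_c and the x axis of square_tray, either way round below 0.26 rad or angle between the x axis of square_tin_c and the y axis of square_tray, either way round below 0.26 rad)), for 0.2 s.
4. the oblong tin stands flat inside its own tray (horizontal distance between oblong_tin_c and oblong_tray below 0.0155 m and z of oblong_tin_c in the frame of oblong_tray below 0.028 m and angle between oblong_tin_c's own z axis and vertical below 0.05 rad and angle between the x axis of oblong_tin_c and the x axis of oblong_tray, either way round below 0.26 rad), for 0.2 s.
At the end, for the whole second after the job is handed in: Each tin upright and flat on its own tray (2 mm, 0.05 rad), within 11.5 mm of its centre (round tins) or 15.5 mm and 0.26 rad of square (square, oblong tins); all released and at rest; jam jar and cutter moved less than 20 mm (all of step 1 and all of step 2 and all of step 3 and all of step 4 and linear speed of each of small_tin, round_tin, square_tin, oblong_tin below 0.02 m/s and contact force between each of small_tin, round_tin, square_tin, oblong_tin and the fingers below 0.1 N and distance of each of jam_jar_c, cutter_c from where it was at the start of the episode below 0.02 m); the robot touches nothing.
It fails at once if a tin is tipped over (angle between any of small_tin_c, round_tin_c, square_tin_c, oblong_tin_c's own z axis and vertical above 0.7 rad).
It fails at once if the jam jar is moved or knocked over (distance of jam_jar_c from where it was at the start of the episode above 0.02 m or angle between jam_jar_c's own z axis and vertical above 0.5 rad).
It fails at once if the cutter is moved or knocked over (distance of cutter_c from where it was at the start of the episode above 0.02 m or angle between cutter_c's own z axis and vertical above 0.5 rad).
It also fails if it takes over 128 s, if anything falls off the work surface, if the arm or the gripper's body presses on something with over 40 N, if the wrist force passes 120 N, or if a joint passes its speed limit or range.

## Working session

There is one attempt and no reset: what is moved stays moved. The work goes in short steps, Python scripts to look and compute and a shell command to move; the robot and the scene stay as the last step left them, time stands still between calls to the robot, and variables do not carry over. Pictures are saved under pics/ and viewed, at most 14 in all, crops included, and the job is handed in when it is done.

```bash
mkdir -p pics
python3 - <<'E'
from cell import *
import cv2
for n in("scene","top"):
    cv2.imwrite(f"pics/{n}0.png",cv2.resize(get_image(n)[:,:,::-1],(800,600)))
    p=camera_params(n);print(n,p)
print(observe()); print(camera_params("wrist"))
E
```

```text
scene {'intrinsics': array([[385.89488127,   0.        , 275.09440761],
       [  0.        , 385.89488127, 207.20520857],
       [  0.        ,   0.        ,   1.        ]]), 'dist': array([-0.03133043,  0.        ,  0.        ,  0.        ,  0.        ]), 'eye': array([0.91049452, 0.46415568, 0.85758698]), 'rotation': array([-0.93328019, -2.60286868,  0.914538  ])}
top {'intrinsics': array([[494.38327701,   0.        , 280.96334435],
       [  0.        , 494.38327701, 199.69657197],
       [  0.        ,   0.        ,   1.        ]]), 'dist': array([-0.10571558,  0.        ,  0.        ,  0.        ,  0.        ]), 'eye': array([ 0.33746612, -0.00239582,  1.19822352]), 'rotation': array([-2.12763574,  2.13431801, -0.19973706])}
{'clock': 0.1, 'joints': array([ 1.12839176,  0.43515452,  0.02498296,  1.57394614, -0.01159798,
        1.13397822, -0.07510659]), 'dq': array([ 0.00083331, -0.0011841 , -0.00028712,  0.00031122,  0.0022255 ,
       -0.0010009 ,  0.0004791 ]), 'joint_efforts': array([ 3.01117274e-03, -6.69126821e+01,  9.88060422e-01, -3.15148652e+01,
       -6.06011529e-02
[... 244 characters left out ...]
[-0.01920966,  0.01865104, -0.00919372]), 'gripper_force': 0.0, 'width': 1.0039528471745898}
{'intrinsics': array([[312.77590259,   0.        , 276.98748844],
       [  0.        , 312.77590259, 215.493477  ],
       [  0.        ,   0.        ,   1.        ]]), 'dist': array([-0.04138865,  0.        ,  0.        ,  0.        ,  0.        ]), 'T_tool_cam': array([[ 1.08896196e-03, -9.68706843e-01, -2.48205290e-01,
         6.53632055e-02],
       [ 9.99998849e-01,  7.92709245e-04,  1.29351730e-03,
         6.37166837e-05],
       [-1.05628443e-03, -2.48206413e-01,  9.68706592e-01,
        -1.46347893e-01],
       [ 0.00000000e+00,  0.00000000e+00,  0.00000000e+00,
         1.00000000e+00]])}
```

View pics/scene0.png

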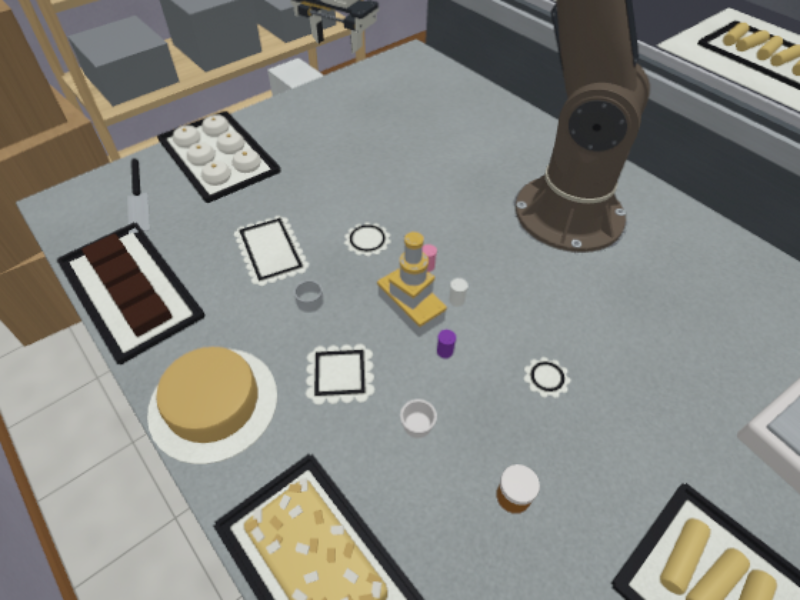

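View pics/top0.png

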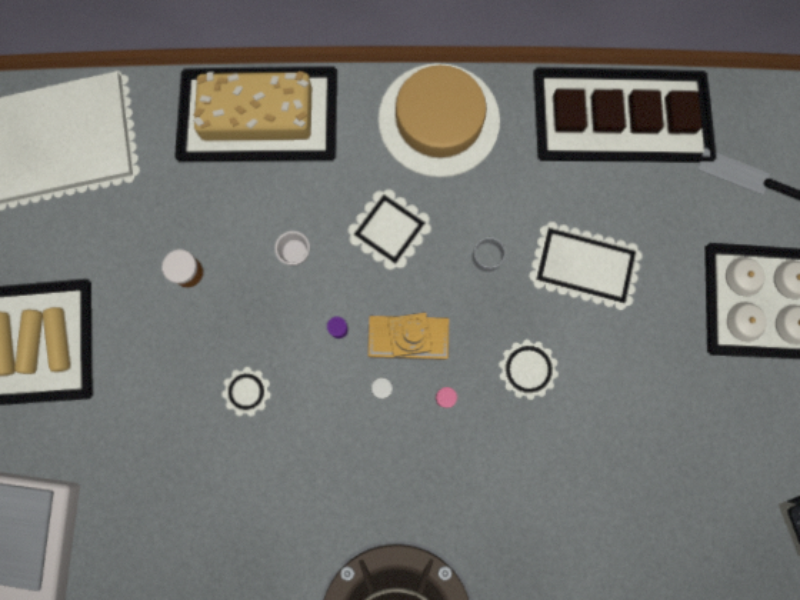

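The scene view has the tower at (415,275) and the top view at (409,337). In the top view the other items are:
- **Trays:** small (246,391), round (528,369), square (390,229), oblong (587,265).
- **Keep clear:** jar (180,267), steel cutter (489,254), white ring (292,247).
- **Could be taken for the small tin:** purple (338,327), white (382,388), pink (447,397). The real one is the brass-lidded tin on top of the tower, at scene (414,243).

```bash
cat > h.py <<'E'
from cell import *
import cv2,numpy as np
from scipy.spatial.transform import Rotation as R
def ray(n,uv,pose=None):
    p=camera_params(n)
    if n=="wrist":
        T=np.eye(4);o=pose or observe();T[:3,:3]=R.from_rotvec(o["ee_rot"]).as_matrix();T[:3,3]=o["position"]
        T=T@p["T_tool_cam"];Rm,e=T[:3,:3],T[:3,3]
    else: Rm,e=R.from_rotvec(p["rotation"]).as_matrix(),p["eye"]
    q=cv2.undistortPoints(np.array(uv,float).reshape(-1,1,2),p["intrinsics"],p["dist"])[:,0]
    return e,np.c_[q,np.ones(len(q))]@Rm.T
def onz(n,uv,z,pose=None):
    e,d=ray(n,uv,pose);return (e+d*((z-e[2])/d[:,2])[:,None])[:,:2]
def rect(P):
    c,s,a=cv2.minAreaRect((P*1000).astype(np.float32));return np.round(c,1),np.round(s,1),round(a,1)
E
python3 - <<'E'
from h import *
im=get_image("top");np.save("top0.npy",im);hsv=cv2.cvtColor(im,cv2.COLOR_RGB2HSV)
blk=((hsv[...,2]<60)*255).astype(np.uint8)
cs,hi=cv2.findContours(blk,cv2.RETR_CCOMP,cv2.CHAIN_APPROX_NONE)
for i,c in enumerate(cs):
    if len(c)<30: continue
    P=onz("top",c[:,0],.006); k,s,a=rect(P)
    if 20<max(s)<200: print("hole" if hi[0][i][3]>=0 else "out",k,s,a,c[:,0].mean(0).round(),P.mean(0).round(4))
cr=im[200:300,200:360];cv2.imwrite("pics/tower.png",cv2.resize(cr[:,:,::-1],None,fx=5,fy=5,interpolation=cv2.INTER_CUBIC))
s=get_image("scene")[150:240,250:330];np.save("scene0.npy",get_image("scene"))
cv2.imwrite("pics/tower_s.png",cv2.resize(s[:,:,::-1],None,fx=6,fy=6,interpolation=cv2.INTER_CUBIC))
# lid-colour points
b=((hsv[...,0]>12)&(hsv[...,0]<30)&(hsv[...,1]>110))[215:260,250:325]
print("brass",hsv[236,288],b.sum())
for nm,uv in dict(jar=(126,187),white=(267,271.5),pink=(313,278),purp=(236.5,229),cut=(342,178),ring=(204,173)).items(): print(nm,onz("top",[uv],.05).round(3))
E
```

```text
out [42.2 -0.8] [74.1  9.2] 89.7 [277. 418.] [ 0.0408 -0.0008]
out [68.2 -1. ] [157.5  61.7] 89.7 [277. 407.] [ 0.0654 -0.0008]
out [108.8  56.2] [ 2.8 39.4] 27.8 [252. 388.] [0.1091 0.056 ]
out [ 147.  -677.3] [21.2 79.3] 86.7 [556. 362.] [ 0.1501 -0.6813]
out [374.3 250.4] [55.1 53.3] 1.4 [172. 274.] [0.3738 0.2501]
hole [373.  251.5] [53.5 52.1] 46.1 [172. 274.] [0.3731 0.2512]
out [ 410.1 -226.4] [73.2 72.3] 89.5 [370. 258.] [ 0.4101 -0.2262]
hole [ 410.1 -226.4] [67.8 69.4] 43.8 [370. 258.] [ 0.4099 -0.2262]
out [ 526. -634.] [179.4 199.8] 86.6 [518. 210.] [ 0.5273 -0.6096]
out [ 589.4 -333.8] [156.2  92.8] 74.8 [410. 185.] [ 0.5891 -0.3333]
hole [ 589.5 -333.8] [150.8  87.6] 74.9 [410. 185.] [ 0.589  -0.3341]
out [655.    9.4] [85.8 85.9] 54.3 [272. 160.] [0.6543 0.0093]
hole [654.9   9.4] [80.8 80.8] 54.3 [272. 160.] [0.6543 0.0092]
out [ 733.2 -710.4] [71.  18.2] 68.7 [548. 132.] [ 0.7325 -0.7116]
out [ 877.8 -461.8] [79.5 60.8] 1.0 [452.  78.] [ 0.878  -0.4617]
out [ 878.  -390.6] [82.1 58.3] 0.3 [425.  77.] [ 0.8784 -0.3906]
out [ 878.2 -319.5] [78.8 57. ] 0.7 [398.  77.] [ 0.878 -0.319]
brass [ 20 149 183] 1415
jar [[0.577 0.359]]
white [[0.378 0.021]]
pink [[ 0.362 -0.085]]
purp [[0.476 0.093]]
cut [[ 0.598 -0.157]]
ring [[0.611 0.172]]
```

View pics/tower.png

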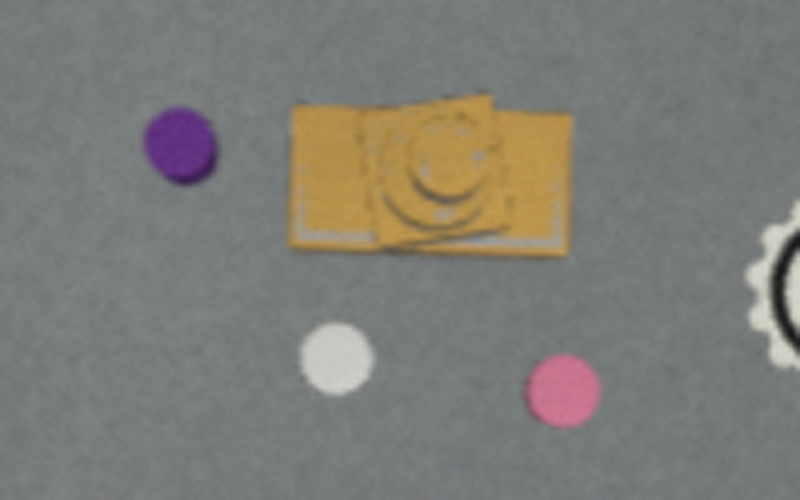

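View pics/tower_s.png

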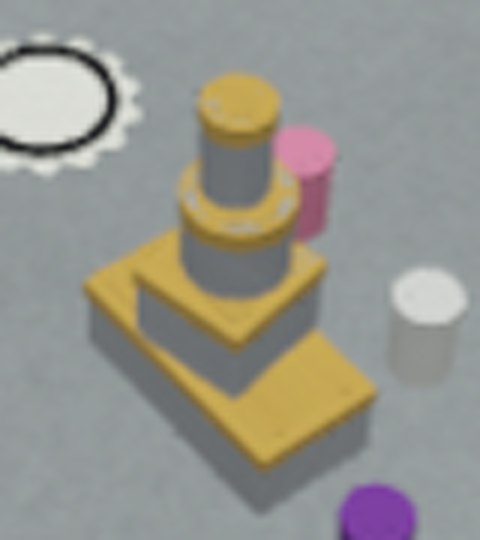

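The top crop shows the tower with the small brass lid at crop (449,158), which is top pixel (289.8,231.6). The scene crop confirms the order of the tins. Pink, white and purple stand separately on the counter. The tray inner sizes I measured (53, 69, 81, 88x151) match the ones given.

Run:
```python
from h import *
f=lambda L:np.array(L)/5.+200
g=lambda L:np.array(L)/6.+[250,150]
def tri(a,b):
    e1,d1=ray("top",[a]);e2,d2=ray("scene",[b]);A=np.c_[d1[0],-d2[0]]
    t=np.linalg.lstsq(A,e2-e1,rcond=None)[0];p,q=e1+t[0]*d1[0],e2+t[1]*d2[0];return ((p+q)/2).round(4),np.linalg.norm(p-q).round(4)
print("small",onz("top",[f([449,156])],.186),onz("scene",[g([238,104])],.186),tri(f([449,156]),g([238,104])))
print("round",onz("top",[f([436,178])],.136),onz("scene",[g([238,193])],.136))
for nm,c,z in(("sq",[(360,108),(490,95),(508,229),(385,246)],.092),("ob",[(294,107),(572,115),(568,256),(290,248)],.046)):
    P=onz("top",f(c),z);print(nm,P.round(4).tolist(),rect(P),P.mean(0).round(4))
P=onz("scene",g([(136,275),(237,345),(327,266)]),.092);print("sq s",P.round(4).tolist())
P=onz("scene",g([(85,288),(264,467),(377,393)]),.046);print("ob s",P.round(4).tolist())
o=observe();M=R.from_rotvec(o["ee_rot"]).as_matrix();print(M.round(3))
```

```text
small [[ 0.45500248 -0.02842902]] [[ 0.45748546 -0.02418331]] (array([ 0.455 , -0.028 ,  0.1816]), np.float64(0.0015))
round [[ 0.45128335 -0.02404214]] [[ 0.45822416 -0.02075886]]
sq [[0.4878, 0.0092], [0.4936, -0.0496], [0.4329, -0.0571], [0.4255, -0.002]] (array([460.1, -24. ]), array([63.2, 59. ]), 7.0) [ 0.46   -0.0249]
ob [[0.4946, 0.0407], [0.4904, -0.09], [0.4242, -0.0872], [0.4284, 0.0423]] (array([459.4, -23.6]), array([130.8,  66.3]), 88.2) [ 0.4594 -0.0236]
sq s [[0.4966, -0.0419], [0.4882, 0.0154], [0.4288, 0.0069]]
ob s [[0.4948, -0.0811], [0.498, 0.0469], [0.4327, 0.0484]]
[[ 0.943  0.333 -0.   ]
 [ 0.333 -0.943  0.001]
 [-0.    -0.001 -1.   ]]
```

```bash
python3 -m pendant '[0,0,-0.03,0,0,0.17,0.0918, 0,0,0,0,0,0.169,0.0918, 0.0275,-0.06,0,0,0,0,0.0918, 0.0275,-0.06,0,0,0,0,0.0918, 0.0275,-0.06,0,0,0,0,0.0918, 0.0275,-0.06,0,0,0,0,0.0918, 0.0275,-0.06,0,0,0,0,0.0918, 0.0275,-0.06,0,0,0,0,0.0918, 0.0275,-0.06,0,0,0,0,0.0918]' 20
cat > pose.py <<'E'
from h import *
o=observe();M=R.from_rotvec(o["ee_rot"]).as_matrix()
print(o["clock"],o["position"].round(4),"yaw",np.degrees(np.arctan2(M[1,0],M[0,0])).round(2),"tilt",np.round(M[2,:2],4),"q",o["joints"].round(2),"w",round(o["width"]*91.8,1),"F",o["force"].round(1),"g",round(o["gripper_force"],1))
E
python3 pose.py
```

```text
clock: 1.38
position: [0.3908, -0.1896, 0.268]
ee_rot: [3.141, 0.001, 0.001]
force: [0.7, -1.0, 2.0]
width: 1.0
gripper_force: 0.0
1.375 [ 0.3908 -0.1896  0.268 ] yaw 0.03 tilt [0.0007 0.0005] q [ 0.49  0.11 -0.18  1.95  0.02  1.09 -1.27] w 91.8 F [ 0.7 -1.   2. ] g 0.0
```

```bash
python3 -m pendant '[0.02,-0.05,0,0,0,0,0.0918, 0.02,-0.05,0,0,0,0,0.0918, 0.015,-0.04,0,0,0,0,0.0918, 0,0,0,0,0,0,0.0918,0,0,0,0,0,0,0.0918]'; python3 pose.py
python3 - <<'E'
from h import *
im=get_image("wrist");np.save("w1.npy",im);cv2.imwrite("pics/w1.png",im[:,:,::-1])
E
```

```text
clock: 2.0
position: [0.4449, -0.0521, 0.2676]
ee_rot: [3.141, 0.001, -0.001]
force: [-0.7, -0.3, 0.1]
width: 1.003
gripper_force: 0.0
2.0 [ 0.4449 -0.0521  0.2676] yaw 0.03 tilt [-0.0005  0.0005] q [ 0.27  0.14 -0.31  1.92  0.05  1.09 -1.63] w 92.0 F [-0.7 -0.3  0.1] g 0.0
```

View pics/w1.png

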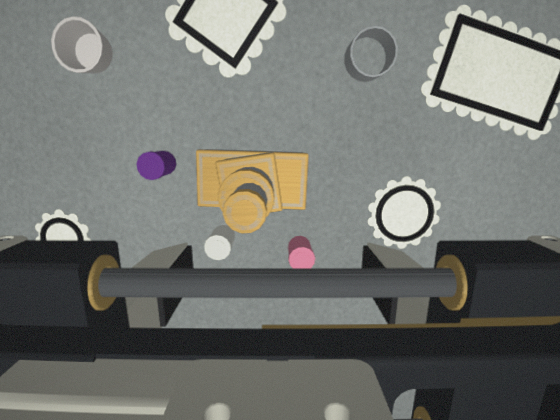

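The wrist view shows the small lid at (244,212). The round lid is behind it at about (246,192), and the oblong corners are (197,150), (308,154), (306,210) and (196,207).

Run:
```python
from h import *
print("small",onz("wrist",[(244,212)],.186).round(4))
print("round R edge/top",onz("wrist",[(246,167),(275,192),(219,192)],.136).round(4))
for c,z in(([(216,158),(273,152),(282,209)],.092),([(197,150),(308,154),(306,210),(196,207)],.046)):
    P=onz("wrist",c,z);print(P.round(4).tolist(),P.mean(0).round(4))
print("cut",onz("wrist",[(374,52)],.035).round(3),"roundtray",onz("wrist",[(404,213)],.006).round(4))
```

```text
small [[ 0.4546 -0.0286]]
round R edge/top [[ 0.4833 -0.026 ]
 [ 0.4609 -0.0516]
 [ 0.4609 -0.0012]]
[[0.4882, 0.0085], [0.4941, -0.0495], [0.4349, -0.0588]] [ 0.4724 -0.0332]
[[0.4942, 0.0389], [0.4895, -0.0895], [0.4228, -0.0887], [0.4266, 0.0443]] [ 0.4583 -0.0237]
cut [[ 0.602 -0.162]] roundtray [[ 0.4092 -0.2257]]
```

```bash
python3 -m pendant '[0.005,-0.012,0.02,0,0,0,0.0918, 0.005,-0.0116,0.02,0,0,0,0.0918, 0,0,0.03,0,0,0,0.0918, 0,0,0.025,0,0,0,0.0918,0,0,0.007,0,0,0,0.0918,0,0,0,0,0,0,0.0918]'; python3 pose.py
```

```text
clock: 2.8
position: [0.4551, -0.0286, 0.1659]
ee_rot: [3.141, -0.001, -0.001]
force: [0.4, -0.5, 0.6]
width: 1.001
gripper_force: 0.0
2.8 [ 0.4551 -0.0286  0.1659] yaw -0.04 tilt [-0.0004  0.0002] q [ 0.21  0.27 -0.32  2.04  0.11  0.85 -1.74] w 91.9 F [ 0.4 -0.5  0.6] g 0.0
```

```bash
python3 -m pendant '[0,0,0,0,0,0,0.04,0,0,0,0,0,0,0.04,0,0,0,0,0,0,0.02,0,0,0,0,0,0,0.02,0,0,0,0,0,0,0.02,0,0,0,0,0,0,0.02,0,0,-0.01,0,0,0,0.02,0,0,-0.02,0,0,0,0.02,0,0,0,0,0,0,0.02]' 20; python3 pose.py
```

```text
clock: 3.92
position: [0.4562, -0.0277, 0.1972]
ee_rot: [3.141, 0.001, 0.005]
force: [-1.1, 0.4, -1.4]
width: 0.345
gripper_force: 20.0
3.925 [ 0.4562 -0.0277  0.1972] yaw 0.04 tilt [0.003  0.0001] q [ 0.22  0.23 -0.33  2.    0.09  0.92 -1.72] w 31.6 F [-1.1  0.4 -1.4] g 20.0
```

```bash
python3 -m pendant '[-0.008,-0.03,0,0,0,0,0.02,-0.016,-0.052,0,0,0,0,0.02,-0.016,-0.055,0.01,0,0,0,0.02,-0.016,-0.055,0.02,0,0,0,0.02,-0.016,-0.052,0.02,0,0,0,0.02,-0.0105,-0.035,0.02,0,0,0,0.02,0,0,0,0,0,0,0.02,0,0,0,0,0,0,0.02]'; python3 pose.py
```

```text
clock: 4.92
position: [0.3724, 0.2505, 0.1254]
ee_rot: [3.141, 0.001, -0.001]
force: [-0.1, 0.8, -0.8]
width: 0.343
gripper_force: 20.0
4.925 [0.3724 0.2505 0.1254] yaw 0.05 tilt [-0.0007  0.0008] q [-0.33  0.34 -0.47  2.09  0.22  0.76 -2.51] w 31.5 F [-0.1  0.8 -0.8] g 20.0
```

```bash
python3 -m pendant '[0.001,-0.0005,0.03,0,0,0,0.02,0,0,0.03,0,0,0,0.02,0,0,0.02,0,0,0,0.02,0,0,0.009,0,0,0,0.02,0,0,0.002,0,0,0,0.02,0,0,0,0,0,0,0.02]'; python3 pose.py
```

```text
clock: 5.68
position: [0.3742, 0.2507, 0.0355]
ee_rot: [3.141, -0.001, 0.002]
force: [-0.3, -1.4, 0.4]
width: 0.343
gripper_force: 20.0
5.675 [0.3742 0.2507 0.0355] yaw -0.05 tilt [0.001  0.0007] q [-0.41  0.49 -0.39  2.17  0.35  0.54 -2.63] w 31.5 F [-0.3 -1.4  0.4] g 20.0
```

```bash
python3 -m pendant '[0,0,0.0015,0,0,0,0.02,0,0,0.001,0,0,0,0.02,0,0,0,0,0,0,0.02]'; python3 pose.py
```

```text
clock: 6.05
position: [0.3747, 0.2508, 0.0342]
ee_rot: [3.141, -0.001, 0.004]
force: [-3.4, -6.0, 25.6]
width: 0.344
gripper_force: 20.0
6.05 [0.3747 0.2508 0.0342] yaw -0.05 tilt [0.0028 0.0006] q [-0.41  0.49 -0.38  2.17  0.36  0.54 -2.64] w 31.6 F [-3.4 -6.  25.6] g 20.0
```

Contact at 25 N. Release and rise.

```bash
python3 -m pendant '[0,0,-0.001,0,0,0,0.05,0,0,0,0,0,0,0.07,0,0,0,0,0,0,0.07,0,0,-0.03,0,0,0,0.0918,0,0,-0.05,0,0,0,0.0918,0,0,-0.05,0,0,0,0.0918,0,0.03,-0.05,0,0,0,0.0918,0,0,0,0,0,0,0.0918]'; python3 pose.py
python3 - <<'E'
from h import *
im=get_image("top")
cv2.imwrite("pics/t2.png",cv2.resize(im[120:320,120:400][:,:,::-1],None,fx=2.8,fy=2.8,interpolation=cv2.INTER_CUBIC))
E
```

```text
clock: 7.05
position: [0.3753, 0.221, 0.2163]
ee_rot: [-3.14, 0.003, -0.009]
force: [0.3, -0.3, -0.6]
width: 0.997
gripper_force: 0.0
7.05 [0.3753 0.221  0.2163] yaw -0.11 tilt [ 0.0056 -0.0018] q [-0.21  0.19 -0.51  2.01  0.12  0.96 -2.35] w 91.6 F [ 0.3 -0.3 -0.6] g 0.0
```

View pics/t2.png

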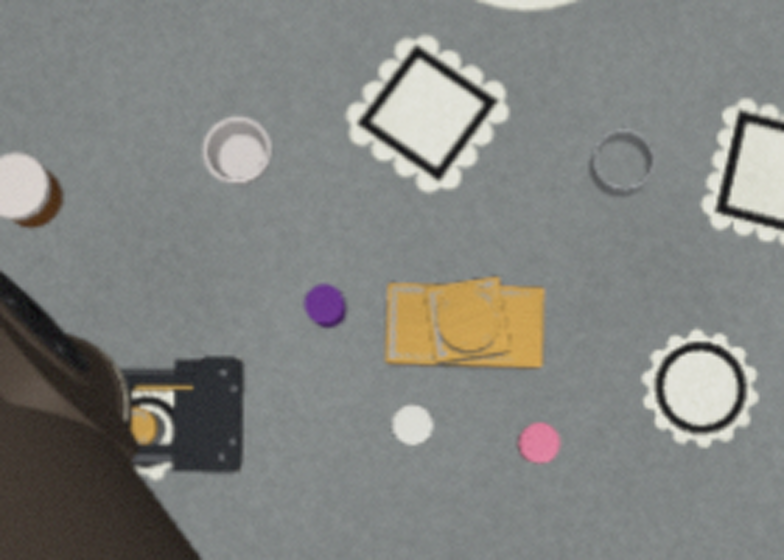

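The small tin is upright in its tray, with the lid at (143,427) in the crop. The round lid, at about (467,316), did not move. Going back to the tower.

```bash
python3 -m pendant '[0.015,0.04,0,0,0,0,0.0918,0.018,0.055,0,0,0,0,0.0918,0.018,0.055,0,0,0,0,0.0918,0.018,0.055,0,0,0,0,0.0918,0.014,0.043,0,0,0,0,0.0918,0,0,0,0,0,0,0.0918,0,0,0,0,0,0,0.0918]'; python3 pose.py;python3 - <<'E'
from h import *
im=get_image("wrist");np.save("w3.npy",im);cv2.imwrite("pics/w3.png",cv2.resize(im[100:290,130:380][:,:,::-1],None,fx=3,fy=3))
E
```

```text
clock: 7.98
position: [0.4561, -0.0253, 0.212]
ee_rot: [-3.141, -0.002, 0.004]
force: [-0.1, 0.8, -0.4]
width: 1.002
gripper_force: 0.0
7.975 [ 0.4561 -0.0253  0.212 ] yaw 0.08 tilt [-0.0022 -0.0006] q [ 0.21  0.21 -0.32  1.98  0.08  0.96 -1.72] w 91.9 F [-0.1  0.8 -0.4] g 0.0
```

View pics/w3.png

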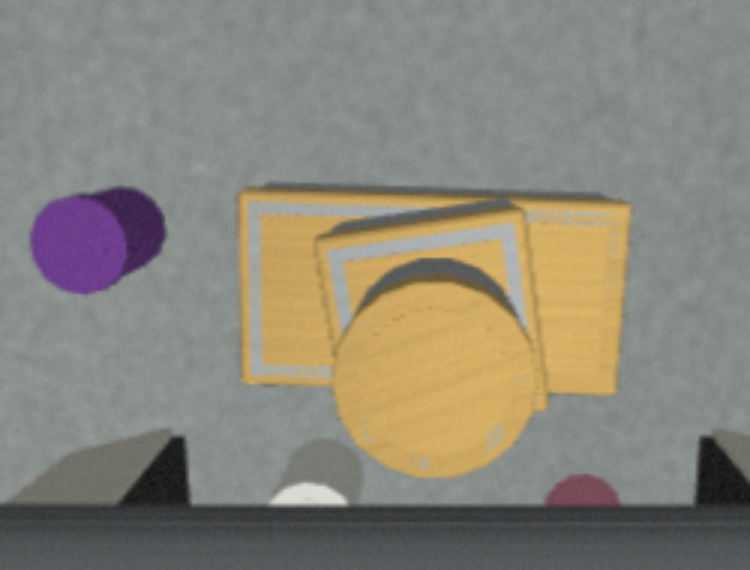

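The round lid is centred at crop (435,379), which is wrist pixel (275.0,226.3). The square corners are (316,238), (524,208) and (547,410). The oblong corners are (240,190), (630,204), (615,395) and (245,382).

Run:
```python
from h import *
k=lambda L:np.array(L)/3.+[130,100]
print("round",onz("wrist",k([(435,379),(332,379),(538,379)]),.136).round(4).tolist())
P=onz("wrist",k([(316,238),(524,208),(547,410)]),.092);print(P.round(4).tolist(),((P[0]+P[2])/2).round(4))
P=onz("wrist",k([(240,190),(630,204),(615,395),(245,382)]),.046);print(rect(P),P.mean(0).round(4))
```

```text
round [[0.4561, -0.024], [0.4561, 0.0015], [0.4562, -0.0495]]
[[0.4849, 0.0102], [0.4937, -0.0489], [0.4336, -0.0573]] [ 0.4593 -0.0235]
(array([459.2, -22.7]), array([129.7,  66.4]), 88.2) [ 0.4593 -0.0228]
```

```bash
python3 -m pendant '[0,-0.001,0.025,0,0,0,0.0918,0,0,0.035,0,0,0,0.0918,0,0,0.03,0,0,0,0.0918,0,0,0.005,0,0,0,0.07,0,0,0,0,0,0,0.055,0,0,0,0,0,0,0.04,0,0,0,0,0,0,0.04,0,0,0,0,0,0,0.04,0,0,0,0,0,0,0.04]' 25; python3 pose.py;  python3 -m pendant '[0,0,-0.01,0,0,0,0.04,0,0,-0.03,0,0,0,0.04,0,0,-0.03,0,0,0,0.04,0,0,0,0,0,0,0.04]'; python3 pose.py
```

```text
clock: 9.15
position: [0.4572, -0.0252, 0.1189]
ee_rot: [-3.142, -0.001, -0.002]
force: [-1.4, 0.3, 7.0]
width: 0.537
gripper_force: 25.0
9.15 [ 0.4572 -0.0252  0.1189] yaw 0.04 tilt [ 0.0013 -0.    ] q [ 0.18  0.34 -0.3   2.09  0.15  0.73 -1.79] w 49.3 F [-1.4  0.3  7. ] g 25.0
clock: 9.65
position: [0.458, -0.0253, 0.1905]
ee_rot: [3.141, 0.001, 0.007]
force: [0.3, 0.6, -1.6]
width: 0.537
gripper_force: 25.0
9.65 [ 0.458  -0.0253  0.1905] yaw 0.02 tilt [0.0043 0.0002] q [ 0.21  0.24 -0.32  2.01  0.1   0.91 -1.73] w 49.3 F [ 0.3  0.6 -1.6] g 25.0
```

```bash
python3 -m pendant '[-0.008,0.03,0,0,0,0,0.04,-0.012,0.05,0,0,0,0,0.04,-0.012,0.05,0.01,0,0,0,0.04,-0.012,0.045,0.03,0,0,0,0.04,-0.004,0.026,0.03,0,0,0,0.04,0,0,0.025,0,0,0,0.04,0,0,0,0,0,0,0.04,0,0,0,0,0,0,0.04]'; python3 pose.py
```

```text
clock: 10.65
position: [0.4091, -0.226, 0.0937]
ee_rot: [-3.141, -0.002, -0.0]
force: [0.2, 0.7, -0.2]
width: 0.541
gripper_force: 25.0
10.65 [ 0.4091 -0.226   0.0937] yaw 0.09 tilt [ 0.0001 -0.0001] q [ 0.54  0.38 -0.19  2.1   0.11  0.67 -1.29] w 49.7 F [ 0.2  0.7 -0.2] g 25.0
```

```bash
python3 -m pendant '[0.0005,0,0.02,0,0,0,0.04,0,0,0.025,0,0,0,0.04,0,0,0.013,0,0,0,0.04,0,0,0.004,0,0,0,0.04,0,0,0.002,0,0,0,0.04,0,0,0,0,0,0,0.04]'; python3 pose.py
```

```text
clock: 11.4
position: [0.4098, -0.2265, 0.03]
ee_rot: [3.141, 0.001, 0.002]
force: [-0.1, 0.1, -1.4]
width: 0.539
gripper_force: 25.0
11.4 [ 0.4098 -0.2265  0.03  ] yaw 0.04 tilt [0.0011 0.0006] q [ 0.51  0.49 -0.16  2.15  0.16  0.51 -1.33] w 49.5 F [-0.1  0.1 -1.4] g 25.0
```

```bash
python3 -m pendant '[0,0,0.001,0,0,0,0.04,0,0,0.0007,0,0,0,0.04,0,0,0,0,0,0,0.04]'; python3 pose.py
```

```text
clock: 11.78
position: [0.4099, -0.2265, 0.0297]
ee_rot: [3.14, 0.001, 0.003]
force: [-6.6, 3.6, 31.6]
width: 0.541
gripper_force: 25.0
11.775 [ 0.4099 -0.2265  0.0297] yaw 0.04 tilt [0.0017 0.0012] q [ 0.51  0.49 -0.16  2.15  0.16  0.51 -1.34] w 49.6 F [-6.6  3.6 31.6] g 25.0
```

```bash
python3 -m pendant '[0,0,-0.0015,0,0,0,0.07,0,0,0,0,0,0,0.09,0,0,0,0,0,0,0.0918,0,0,-0.04,0,0,0,0.0918,0,0,-0.05,0,0,0,0.0918,0.01,-0.04,-0.05,0,0,0,0.0918,0.0125,-0.055,0,0,0,0,0.0918,0.0125,-0.055,0,0,0,0,0.0918,0.0125,-0.052,0,0,0,0,0.0918]' ;python3 -m pendant '[0,0,0,0,0,-0.07,0.0918,0,0,0,0,0,-0.07,0.0918,0,0,0,0,0,0,0.0918]'; python3 pose.py
python3 - <<'E'
from h import *
im=get_image("wrist");np.save("w4.npy",im);t=get_image("top")
cv2.imwrite("pics/w4.png",np.hstack([cv2.resize(im[80:290,130:380][:,:,::-1],(500,420)),cv2.resize(t[228:298,330:380][:,:,::-1],(300,420))]))
E
```

```text
clock: 12.9
position: [0.4565, -0.024, 0.1674]
ee_rot: [3.141, 0.001, 0.001]
force: [1.1, -0.5, -0.1]
width: 1.004
gripper_force: 0.0
clock: 13.28
position: [0.4562, -0.0256, 0.167]
ee_rot: [-3.134, -0.22, 0.001]
force: [0.7, -0.2, -0.3]
width: 1.001
gripper_force: 0.0
13.275 [ 0.4562 -0.0256  0.167 ] yaw 8.05 tilt [-0.0005 -0.0001] q [ 0.22  0.27 -0.34  2.04  0.12  0.85 -1.62] w 91.9 F [ 0.7 -0.2 -0.3] g 0.0
```

View pics/w4.png

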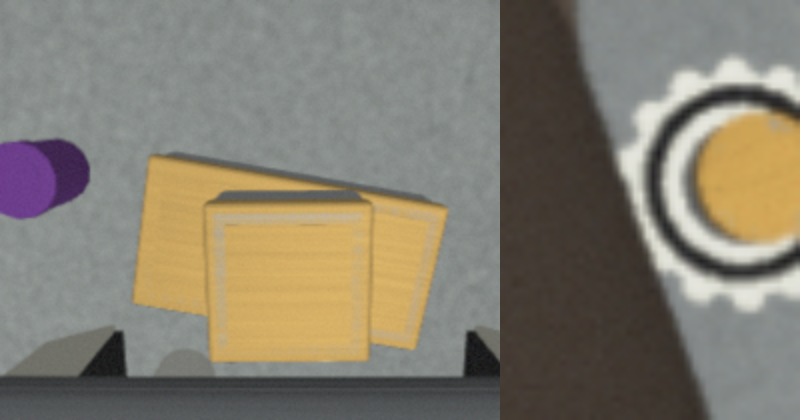

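The round tin sits inside its tray. The square is aligned with the tool, with corners at crop (206,205), (371,204), (369,360) and (211,361).

Run:
```python
from h import *
k=lambda L:np.array(L)/2.+[130,80]
o=observe();M=R.from_rotvec(o["ee_rot"]).as_matrix()
P=onz("wrist",k([(206,205),(371,204),(369,360),(211,361)]),.092);print(rect(P),P.mean(0).round(4))
print("tool shift",(M[:2,:2].T@(P.mean(0)-o["position"][:2])).round(4))
P=onz("wrist",k([(150,155),(447,207),(414,349),(134,303)]),.046);print(rect(P),P.mean(0).round(4))
```

```text
(array([459.4, -24.3]), array([59.6, 60. ]), 8.4) [ 0.4594 -0.0242]
tool shift [ 0.0034 -0.0012]
(array([459.7, -23. ]), array([129. ,  66.3]), 88.1) [ 0.4596 -0.0231]
```

Go down to z 0.072, so the tips are at 0.061, above the oblong lid. Then grip and lift.

```bash
python3 -m pendant '[0.0034,-0.0012,0.02,0,0,0,0.0918,0,0,0.035,0,0,0,0.0918,0,0,0.03,0,0,0,0.0918,0,0,0.01,0,0,0,0.08,0,0,0,0,0,0,0.065,0,0,0,0,0,0,0.05,0,0,0,0,0,0,0.05,0,0,0,0,0,0,0.05,0,0,0,0,0,0,0.05]' 30; python3 pose.py;  python3 -m pendant '[0,0,-0.01,0,0,0,0.05,0,0,-0.03,0,0,0,0.05,0,0,-0.03,0,0,0,0.05,0,0,0,0,0,0,0.05]'; python3 pose.py
```

```text
clock: 14.5
position: [0.4603, -0.0239, 0.0733]
ee_rot: [3.134, 0.221, 0.003]
force: [-1.2, 0.1, 8.0]
width: 0.648
gripper_force: 30.0
14.5 [ 0.4603 -0.0239  0.0733] yaw 8.06 tilt [0.002  0.0003] q [ 0.17  0.42 -0.3   2.13  0.21  0.62 -1.7 ] w 59.5 F [-1.2  0.1  8. ] g 30.0
clock: 15.0
position: [0.4608, -0.0241, 0.1444]
ee_rot: [3.133, 0.22, 0.007]
force: [0.5, -0.6, -2.6]
width: 0.651
gripper_force: 30.0
15.0 [ 0.4608 -0.0241  0.1444] yaw 8.04 tilt [0.0041 0.0008] q [ 0.21  0.31 -0.34  2.06  0.14  0.8  -1.64] w 59.8 F [ 0.5 -0.6 -2.6] g 30.0
```

```bash
python3 -m pendant '[0,0,-0.01,0,0,-0.12,0.05,0,0,0,0,0,-0.17,0.05,0,0,0,0,0,-0.17,0.05,0,0,0,0,0,-0.17,0.05,0,0,0,0,0,-0.177,0.05,0.025,0.025,0,0,0,0,0.05,0.04,0.039,0,0,0,0,0.05,0.04,0.039,0,0,0,0,0.05,0.0354,0.035,0,0,0,0,0.05]' ;python3 -m pendant '[0,0,0,0,0,0,0.05,0,0,0,0,0,0,0.05]'; python3 pose.py
```

```text
clock: 16.12
position: [0.6546, 0.0095, 0.1507]
ee_rot: [-2.795, -1.433, 0.003]
force: [0.6, 0.1, -3.5]
width: 0.648
gripper_force: 30.0
clock: 16.38
position: [0.6522, 0.0094, 0.1507]
ee_rot: [-2.794, -1.434, 0.004]
force: [-1.0, 0.1, -2.8]
width: 0.653
gripper_force: 30.0
16.375 [0.6522 0.0094 0.1507] yaw 54.32 tilt [-0.002  -0.0023] q [ 0.19  0.6  -0.45  1.57  0.29  1.04 -0.96] w 60.0 F [-1.   0.1 -2.8] g 30.0
```

```bash
python3 -m pendant '[0.0015,0.0022,0.03,0,0,0,0.05,0,0,0.035,0,0,0,0.05,0,0,0.03,0,0,0,0.05,0,0,0.015,0,0,0,0.05,0,0,0.007,0,0,0,0.05,0,0,0.002,0,0,0,0.05,0,0,0,0,0,0,0.05]'; python3 pose.py
```

```text
clock: 17.25
position: [0.6567, 0.0094, 0.0342]
ee_rot: [2.795, 1.433, 0.002]
force: [0.0, -0.1, -2.6]
width: 0.654
gripper_force: 30.0
17.25 [0.6567 0.0094 0.0342] yaw 54.3 tilt [0.0008 0.0011] q [ 0.16  0.73 -0.4   1.65  0.37  0.83 -1.02] w 60.0 F [ 0.  -0.1 -2.6] g 30.0
```

```bash
python3 -m pendant '[-0.0008,-0.001,0.002,0,0,0,0.05,0,0,0.0015,0,0,0,0.05,0,0,0.0008,0,0,0,0.05,0,0,0,0,0,0,0.05]'; python3 pose.py
```

```text
clock: 17.75
position: [0.655, 0.0093, 0.0303]
ee_rot: [2.795, 1.433, 0.0]
force: [-5.5, -1.3, 10.3]
width: 0.652
gripper_force: 30.0
17.75 [0.655  0.0093 0.0303] yaw 54.29 tilt [-0.0001  0.0007] q [ 0.16  0.74 -0.4   1.66  0.37  0.82 -1.02] w 59.9 F [-5.5 -1.3 10.3] g 30.0
```

```bash
python3 -m pendant '[0,0,-0.001,0,0,0,0.08,0,0,0,0,0,0,0.0918,0,0,0,0,0,0,0.0918,0,0,-0.04,0,0,0,0.0918,0,0,-0.05,0,0,0,0.0918,-0.028,-0.024,-0.05,0,0,0,0.0918,-0.04,-0.0375,0,0,0,0,0.0918,-0.04,-0.0375,0,0,0,0,0.0918,-0.039,-0.0354,0,0,0,0,0.0918]' ;python3 -m pendant '[0,0,0,0,0,-0.15,0.0918,0,0,0,0,0,-0.15,0.0918,0,0,0,0,0,-0.15,0.0918,0,0,0,0,0,-0.14,0.0918,0,0,0,0,0,0,0.0918]'; python3 pose.py
python3 - <<'E'
from h import *
im=get_image("wrist");np.save("w5.npy",im);t=get_image("top")
cv2.imwrite("pics/w5.png",np.hstack([cv2.resize(im[::,100:460][:,:,::-1],(514,600)),cv2.resize(t[130:270,235:300][:,:,::-1],(279,600))]))
E
```

```text
clock: 18.88
position: [0.4582, -0.032, 0.17]
ee_rot: [2.795, 1.433, 0.0]
force: [-0.2, -0.2, 1.1]
width: 0.998
gripper_force: 0.0
clock: 19.5
position: [0.46, -0.0317, 0.1699]
ee_rot: [-2.259, -2.183, -0.0]
force: [0.2, -0.3, -0.2]
width: 1.002
gripper_force: 0.0
19.5 [ 0.46   -0.0317  0.1699] yaw 88.05 tilt [0.0002 0.0001] q [ 0.49  0.32 -0.65  2.    0.25  0.89 -0.34] w 92.0 F [ 0.2 -0.3 -0.2] g 0.0
```

View pics/w5.png

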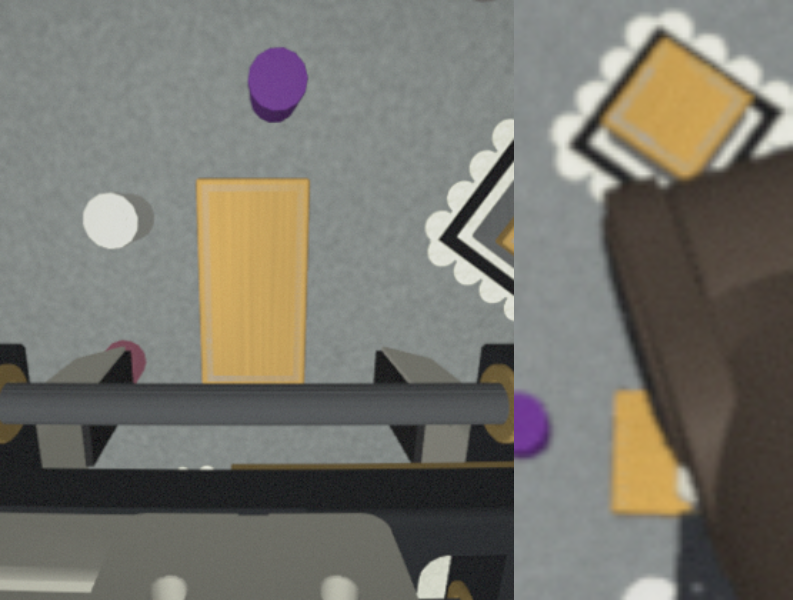

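The square tin sits squarely in its tray. The oblong is aligned with the tool, its far edge running from (197,180) to (308,180). White at (110,220) and pink at about (125,360) are clear of the finger column.

Run:
```python
from h import *
k=lambda L:np.array(L)*np.array([360/514,.7])+[100,0]
o=observe();M=R.from_rotvec(o["ee_rot"]).as_matrix()
f=lambda uv,z:((onz("wrist",k(uv),z)-o["position"][:2])@M[:2,:2]).round(4).tolist()
print("oblong far edge, tool xy",f([(197,180),(308,180),(202,380),(304,380)],.046))
print("white, pink",f([(110,220),(125,360)],.05))
```

```text
oblong far edge, tool xy [[0.0735, -0.0334], [0.0736, 0.0315], [-0.0522, -0.0338], [-0.0521, 0.0328]]
white, pink [[0.0508, -0.0849], [-0.0369, -0.0821]]
```

```bash
python3 -m pendant '[0.002,-0.0008,0.03,0,0,0,0.0918,0,0,0.045,0,0,0,0.0918,0,0,0.04,0,0,0,0.0918,0,0,0.02,0,0,0,0.0918,0,0,0.005,0,0,0,0.075,0,0,0,0,0,0,0.055,0,0,0,0,0,0,0.055,0,0,0,0,0,0,0.055,0,0,0,0,0,0,0.055,0,0,0,0,0,0,0.055]' 45; python3 pose.py;  python3 -m pendant '[0,0,-0.01,0,0,0,0.055,0,0,-0.03,0,0,0,0.055,0,0,-0.04,0,0,0,0.055,0,0,0,0,0,0,0.055]'; python3 pose.py
```

```text
clock: 20.85
position: [0.46, -0.0296, 0.0308]
ee_rot: [2.257, 2.183, 0.002]
force: [-0.6, -0.1, 6.6]
width: 0.715
gripper_force: 45.0
20.85 [ 0.46   -0.0296  0.0308] yaw 88.08 tilt [-0.0002  0.0018] q [ 0.34  0.53 -0.52  2.14  0.48  0.58 -0.55] w 65.6 F [-0.6 -0.1  6.6] g 45.0
clock: 21.35
position: [0.4608, -0.0296, 0.1126]
ee_rot: [2.256, 2.181, 0.005]
force: [-0.5, -0.1, -3.9]
width: 0.716
gripper_force: 45.0
21.35 [ 0.4608 -0.0296  0.1126] yaw 88.08 tilt [-0.0003  0.0048] q [ 0.44  0.4  -0.62  2.07  0.34  0.76 -0.43] w 65.7 F [-0.5 -0.1 -3.9] g 45.0
```

```bash
python3 -m pendant '[0,0,-0.02,0,0,0.116,0.055,0,0,-0.01,0,0,0.116,0.055,-0.03,0.022,0,0,0,0,0.055,-0.042,0.032,0,0,0,0,0.055,-0.045,0.035,0,0,0,0,0.055,-0.045,0.035,0,0,0,0,0.055,-0.042,0.032,0,0,0,0,0.055,-0.037,0.028,0,0,0,0,0.055,-0.0251,0.0199,0,0,0,0,0.055,0,0,0,0,0,0,0.055]' ;python3 -m pendant '[0,0,0,0,0,0,0.055]'; python3 pose.py
```

```text
clock: 22.6
position: [0.5852, -0.3431, 0.1378]
ee_rot: [-2.499, -1.903, 0.003]
force: [-0.1, 0.7, -3.5]
width: 0.713
gripper_force: 45.0
clock: 22.72
position: [0.5855, -0.3387, 0.1387]
ee_rot: [-2.493, -1.908, 0.001]
force: [-0.8, 0.7, -3.6]
width: 0.719
gripper_force: 45.0
22.725 [ 0.5855 -0.3387  0.1387] yaw 74.84 tilt [ 0.001  -0.0023] q [ 0.74  0.65 -0.47  1.51  0.32  1.05 -0.08] w 66.0 F [-0.8  0.7 -3.6] g 45.0
```

```bash
python3 -m pendant '[-0.0005,0.002,0.025,0,0,0,0.055,0,0,0.035,0,0,0,0.055,0,0,0.025,0,0,0,0.055,0,0,0.01,0,0,0,0.055,0,0,0.004,0,0,0,0.055,0,0,0,0,0,0,0.055]'; python3 pose.py; python3 -m pendant '[0,0,0,0,0,0,0.055]'|head -2
python3 - <<'E'
from h import *
t=get_image("top");cv2.imwrite("pics/t6.png",cv2.resize(t[110:290,300:480][:,:,::-1],(600,600)))
E
```

```text
clock: 23.48
position: [0.5886, -0.3407, 0.0418]
ee_rot: [2.495, 1.908, 0.001]
force: [0.2, -0.3, -3.8]
width: 0.716
gripper_force: 45.0
23.475 [ 0.5886 -0.3407  0.0418] yaw 74.83 tilt [-0.0001  0.001 ] q [ 0.71  0.76 -0.43  1.58  0.38  0.88 -0.12] w 65.7 F [ 0.2 -0.3 -3.8] g 45.0
clock: 23.6
position: [0.5887, -0.3411, 0.0421]
```

View pics/t6.png

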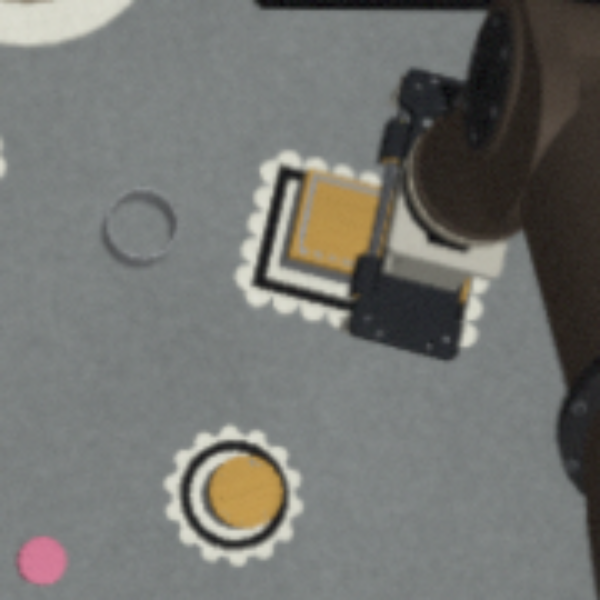

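The oblong tin is over its tray with its edges parallel to it. The round tin and the cutter, at (140,228), are where they should be. Lower the last 8 mm.

```bash
python3 -m pendant '[0.001,-0.0005,0.004,0,0,0,0.055,0,0,0.003,0,0,0,0.055,0,0,0.0015,0,0,0,0.055,0,0,0,0,0,0,0.055]'; python3 pose.py
```

```text
clock: 24.15
position: [0.5878, -0.3396, 0.0339]
ee_rot: [2.495, 1.908, -0.001]
force: [-6.1, 3.2, 11.4]
width: 0.717
gripper_force: 45.0
24.15 [ 0.5878 -0.3396  0.0339] yaw 74.82 tilt [-0.0005 -0.    ] q [ 0.71  0.77 -0.43  1.59  0.39  0.87 -0.13] w 65.8 F [-6.1  3.2 11.4] g 45.0
```

```bash
python3 -m pendant '[0,0,-0.001,0,0,0,0.08,0,0,0,0,0,0,0.0918,0,0,0,0,0,0,0.0918,0,0,-0.04,0,0,0,0.0918,0,0,-0.06,0,0,0,0.0918,0,0,-0.06,0,0,0,0.0918,-0.05,-0.03,0,0,0,0,0.0918,-0.05,-0.03,0,0,0,0,0.0918,-0.05,-0.03,0,0,0,0,0.0918,-0.04,-0.03,0,0,0,0,0.0918]';python3 -m pendant '[0,0,0,0,0,0,0.0918,0,0,0,0,0,0,0.0918]'|head -2
python3 - <<'E'
from h import *
t=get_image("top");cv2.imwrite("pics/t7.png",cv2.resize(t[:,:,::-1],(800,600)))
hsv=cv2.cvtColor(t,cv2.COLOR_RGB2HSV);b=((abs(hsv[...,0].astype(int)-20)<9)&(hsv[...,1]>100)&(hsv[...,2]>90)).astype(np.uint8)*255
b=cv2.morphologyEx(b,cv2.MORPH_CLOSE,np.ones((5,5)))
for c in cv2.findContours(b,0,1)[0]:
    if cv2.contourArea(c)>60:
        for z in(.053,.049):
            k,s,a=rect(onz("top",c[:,0],z))
            if .2*1000<k[0]<700 and abs(k[1])<450: print(z,k,s,a)
E
```

```text
clock: 25.4
position: [0.4202, -0.4936, 0.1933]
ee_rot: [2.497, 1.906, -0.001]
force: [-0.0, -0.3, 0.1]
width: 0.997
gripper_force: 0.0
clock: 25.65
position: [0.4228, -0.4913, 0.1935]
0.053 [377.3 249.8] [29.9 32.9] 0.2
0.049 [377.5 250.6] [30. 33.] 0.2
0.053 [ 409.5 -224.8] [51.7 46.4] 89.5
0.049 [ 409.7 -225.5] [51.9 46.5] 89.5
0.053 [ 588.6 -330.1] [132.3  68. ] 74.6
0.049 [ 589.5 -331.3] [132.8  68.2] 74.6
0.053 [653.9   8.7] [62.8 62.9] 54.1
0.049 [655.    8.7] [63.  63.1] 54.1
```

View pics/t7.png

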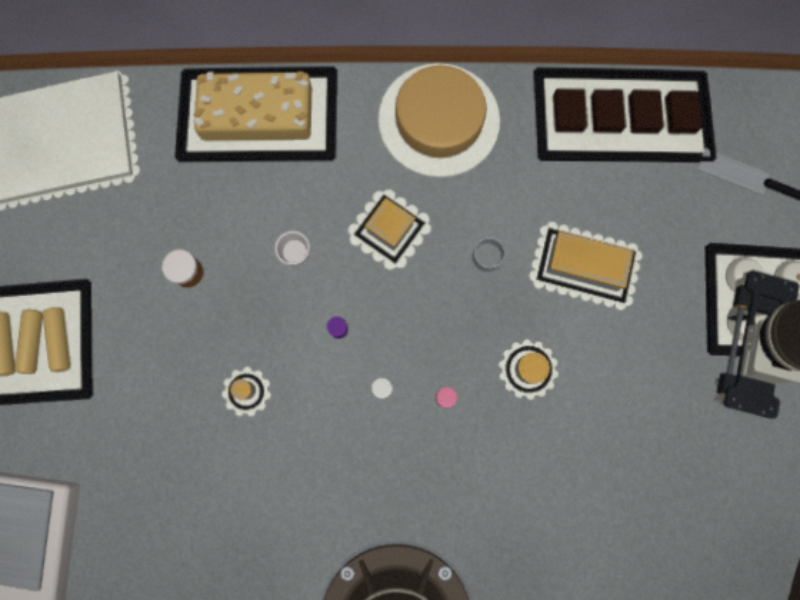

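All four tins are within about 4 mm of their tray centres and aligned to within 1°. The jar at (180,267) and the cutter at (489,254) have not moved.

```bash
python3 -c "
from cell import *
print(sign_off())"
```

```text
the job is handed in; nothing more can be done
None
```

All four tins are upright and flat in their own trays, the jam jar and cutter were not moved, and the job was handed in at about 26 s on the robot clock (limit 128 s); the hand-in gave no verdict.

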